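Lock a filter capsule into the rinse station's quick coupler

TASK

Fit the filter capsule to the analyser's rinse station: pull the blue sleeve of the quick coupler back (down) until it stays back by itself and let go of it, then take the capsule from its grey stand, push its steel nipple upright into the coupler until the sleeve springs forward and locks it, and let go. Push gently, never harder than about 1.5 kg of hand force, since the height of the coupler is not exactly known, and leave the bottle, the cup and the tube box where they are.

Things in the scene. Friction and masses are not known exactly. Their poses are not given: they have to be found in the camera images.
- station: Fixed rinse station: white base plate 150 x 110 x 14 mm (63 mm behind to 87 mm ahead of the axis in x) with a red box on it, 50 mm high, 59 to 85 mm along +x from the coupler's axis. Origin on the counter under the nominal axis of the upright quick coupler, z up.
- coupler (a point): Nominal mouth centre of the upright coupler, 99 mm above the counter, z up. It sits on an adjustable riser and floating mount: its true mouth (with sleeve and seat) is up to 7 mm higher or lower and up to 2.2 mm off in x and y, unreported. Its height is stiff; sideways it yields, to 4 mm from the middle, to about 1.2 N. The steel mouth is a funnel, 34 mm wide narrowing over 4 mm to a 26 mm bore.
- sleeve_grip (a point): Nominal (same offsets) point on the axis within the upper half of the blue sleeve around the coupler when forward, 15 mm below the mouth, z up. Sleeve: 51 mm diameter, 36 mm long, its top 11 mm below the mouth; flange at its lower end 60 mm diameter, 5 mm thick, flange top 42 mm below the mouth. Pinch the sleeve, or push on the flange with the fingertips, to move it back (down).
- sleeve (a joint): Sleeve travel back (down) from forward, m: 0 forward, 0.011 at its stop. A spring pushes it forward (4 N at 0, 8.4 N at the stop). Pulled back over 8 mm and let go, it stays held back at about 6 mm until a plug pushed home trips it; then it springs to 0. While it is forward without a plug, two brass claws bar the bore; do not push the plug in then.
- seat (a point): Nominal (same offsets) height of the plug's end when pushed home, 31 mm below the mouth on the axis, z up. With the sleeve held back, the plug's end meets a sprung valve and the claws' toes 4 to 5 mm above this; pushing on takes some 4 to 11 N, until the claws close over the plug's collar and the sleeve springs forward. The hard bottom is 1 to 2 mm lower. Once locked and let go the plug rises 1 to 3 mm.
- filter_centre (a point): Centre of the filter capsule's round body, half-way up: a loose upright cylinder, off-white with blue end bands, 39 mm diameter, 64 mm high, about 160 g; frame z up along the capsule. Its steel nipple sticks out below: 36 mm long, 24 mm diameter, with a 14 mm groove above a 9.5 mm high collar at its end. At the start it stands in the hole of the grey stand.
- filter_nose (a point): Centre of the flat lower end of the capsule's nipple, 68 mm below the body's centre; frame z up along the capsule.
- stand: Fixed grey block 84 x 84 x 46 mm with a 28 mm hole through its middle in which the nipple hangs; origin at the centre of its underside, on the counter; the capsule's body rests on its top at 46 mm.
- soap: Bystander: amber bottle with white cap, 56 mm diameter, 150 mm high, loose; origin at the centre of its underside.
- cup: Bystander: white plastic cup, 64 mm across the rim, 60 mm high, loose; origin at the centre of its underside.
- tube_box: Bystander: open white box with sample tubes, 110 x 70 x 45 mm, tubes to 79 mm high, loose; origin at the centre of its underside.

How it is judged (in metres and radians):
On the way, in this order (a step that is already met when the one before it is completed fails the run):
1. the sleeve stays back by itself, not touched by the fingers (value of joint sleeve above 0.004 m and contact force between the fingers and station below 0.3 N), for 0.2 s.
2. the nipple is down in the coupler and the sleeve has sprung forward over it (value of joint sleeve below 0.002 m and z of filter_nose in the frame of coupler below -0.0198 m and horizontal distance between filter_nose and coupler below 0.01 m), for 0.2 s.
At the end, for the whole second after the job is handed in: The capsule stands upright (within 0.15 rad) at rest in the coupler, its nipple's end at least 19.8 mm below the nominal mouth and within 10 mm of the axis, the sleeve forward (within 2 mm), nothing held (all of step 2 and angle between filter_nose's own z axis and vertical below 0.15 rad and linear speed of filter below 0.02 m/s); the robot touches nothing.
It fails at once if the capsule pressed against the station with more than 20 N (contact force between filter and station above 20 N).
It fails at once if the bottle, cup or tube box moved by more than 20 mm (distance of any of soap, cup, tube_box from where it was at the start of the episode above 0.02 m).
It also fails if it takes over 72 s, if anything falls off the work surface, if the arm or the gripper's body presses on something with over 40 N, if the wrist force passes 120 N, or if a joint passes its speed limit or range.

ROBOT

A 6-joint arm with a two-finger parallel gripper is mounted at the origin on the work surface. World frame = base frame: x ahead of the robot, y to its left, z up, the work surface at z = 0. Lengths are in m, angles in degrees, forces in N, time in s.
With the tool pointing down it reaches from about 0.325 to 0.75 m from the base axis. Payload 7.6 kg.
Tool frame: the origin (TCP) lies at the very end of the fingers, on their centre line; the grasp point (between the pads) lies 19 mm behind it (r.hold_point_z is the z of the grasp point in the tool frame, in m); z points along the fingers, y is the line along which they close (so a half turn about z gives the same grasp; the last joint's range is limited). The gripper opens to 85 mm and grips with 20 to 120 N. Pads are 22 mm wide; open, the fingers measure 114 mm over their backs; the gripper's body (76 mm by 85 mm) begins 54 mm behind the grasp point. The pads swing forward as they close: fully open they stand 13 mm farther back than shut.
Start: joints at [-4.028, 2.991, 80.254, -0, 96.75, -4.028], TCP at [0.525, 0, 0.231] pointing down, gripper open.
Joint ranges: [-166.34, 166.34], [-52.06, 124.39], [6.96, 135.62], [-60.46, 240.46], [14.63, 156.25], [-167.68, 167.68]. Speed limits (degrees/s): [147.25, 147.25, 172.46, 180, 180, 180].

INTERFACE

Orientations are given as [roll, pitch, yaw] about the fixed x, y, z axes, in that order (R = Rz(yaw) Ry(pitch) Rx(roll)).
In Python, from rig import r gives the robot as it stands.
- The arm moves only by the tool step_arm, never from a script. Its argument "steps" is text: rows parted by semicolons, each of 6 numbers parted by spaces: the shift along the tool's x, y, z scaled (see below), then the turn, a rotation vector about the tool's x, y, z scaled (see below). A call has 1 to 20 rows; each row is the pose to reach, as a shift and turn from the pose commanded when the call began, along the tool's axes at that moment, turning the shorter way round; what a row does not reach only later rows make up. The controller multiplies each number of a shift by 0.4 m and each number of a turn by 180 degrees. A row lasts 1/10 s, in which the tool goes at most 50 mm and 8.59 degrees, less where a joint would pass 70% of its speed; a pose out of reach is approached as far as the arm can. A call with a number of a shift or a turn outside -1 to 1 is refused whole. A call with a gripper value outside its range is refused whole. "gripper" is the closure, from -1 (fully open) to 1 (shut), set as the call begins (left out, the last holds). The fingers move at their own pace and stop on an object; "squeeze" is the grip in N (left out, the last holds). Time passes only in rows, so rows that repeat a pose let the fingers close. It gives the time, the measured TCP pose, the force, the opening and the grip force at its end, in the units of the state.
- r.state(): the state, without advancing time (a new reading comes with each control period).
- r.grab_frame(name): name is "scene" or "side" or "wrist"; returns a dict with "color" (400x640x3 uint8, red, green, blue), "fov_y" (degrees; the focal length in pixels is half the picture's height over the tangent of half this angle, whatever the lens; pixels are square), "cx", "cy" (the principal point, pixels), "k1" (the pictures are not rectified: a ray, as slopes to the right and down, at radius r is drawn at 1 + k1 r^2 times it, then the intrinsics apply), "eye" and "attitude" of the camera in the world. Camera axes: x right, y down, z forward; pixel columns grow to the right and rows downward; lengths in m; the calibration is good to about 2 mm. A picture is of the moment at which its call begins. There is no depth.
- r.finish_job(): hands the job in; it is judged then, once.
The state is a dict: "clock": time; "joint_positions": joint angles; "dq": joint speeds; "joint_torque": joint torques, N m; "ee_pos": TCP position; "orientation": TCP orientation; "wrist_force": force on the tool from outside, world axes, zero at the start; "wrist_torque": the same for the moment, N m; "opening": finger opening in m; "gripper_force": force on a finger pad.
Only numpy, scipy, OpenCV 4.12 (cv2) and the standard library are available. Lean on these libraries where they do the work, as an engineer would, in place of code of your own. Each camera call takes 0.05 s, during which the arm holds its last target. There are 200 camera calls.

## Working session

There is one attempt and no reset: what is moved stays moved. The work goes in short steps, Python scripts to look and compute and a tool call to move; the robot and the scene stay as the last step left them, time stands still between calls to the robot, and variables do not carry over. Pictures are saved under pics/ and viewed, at most 10 in all, crops included, and the job is handed in when it is done.

Besides the shell and the picture viewer there is one more tool, called after "Call:" in YAML: its name, and indented under it one key for each argument. step_arm: Moves the arm, as the interface text tells. Its arguments: {"type":"object","properties":{"steps":{"type":"string"},"gripper":{"type":"number"},"squeeze":{"type":"number"}},"required":["steps"]}

```bash
mkdir -p pics; ls
cat > h.py <<'E'
import numpy as np, cv2
from rig import r
from scipy.spatial.transform import Rotation as R
def grab(n,save=None):
    f=r.grab_frame(n)
    if save: cv2.imwrite(f'pics/{save}.png',f['color'][:,:,::-1])
    return f
E
python3 - <<'E'
from h import *
for n in ('scene','side','wrist'):
    f=grab(n,n+'0'); print(n,{k:v for k,v in f.items() if k!='color'})
print(r.state())
a=[cv2.imread(f'pics/{n}0.png') for n in('scene','side')]
E
```

```text
pics
scene {'fov_y': 46.69464068733217, 'cx': 319.9330440520903, 'cy': 205.838439182028, 'k1': -0.04343285367122394, 'eye': array([ 1.50410587, -0.25158454,  0.9109732 ]), 'attitude': array([-131.2776852 ,    0.93181993,   74.31547535])}
side {'fov_y': 45.70737975748511, 'cx': 310.70134248239856, 'cy': 202.11666883812467, 'k1': -0.06579962861236056, 'eye': array([-0.31666264,  0.90436794,  0.96043675]), 'attitude': array([-123.60828304,   -1.23277968, -133.0485149 ])}
wrist {'fov_y': 64.60645224577864, 'cx': 319.7870637445959, 'cy': 201.3816174119854, 'k1': -0.02429727686153793, 'eye': array([0.52474999, 0.08293069, 0.37375828]), 'attitude': array([ 1.61301280e+02,  9.87515075e-02, -6.78387903e-02])}
{'clock': 0.15, 'joint_positions': array([-4.02757147e+00,  3.01885137e+00,  8.02968011e+01,  3.04055228e-03,
        9.67492918e+01, -4.02881236e+00]), 'dq': array([-0.0610055 , -0.04326052, -0.10692943,  0.03352798, -0.01035213,
       -0.02865038]), 'joint_torque': array([ 9.01752592e-04, -3.81951857e+01, -3.60423374e+01, -3.57651027e-05,
        4.66565543e-03,  6.07237575e-05]), 'ee_pos': array([5.24791136e-01, 5.54126116e-05, 2.30691770e-01]), 'orientation': array([-1.79935428e+02, -7.57527948e-03,  9.00015922e+01]), 'wrist_force': array([ 0.45632026,  0.99349277, -0.63827817]), 'wrist_torque': array([0.00384766, 0.01145242, 0.0341816 ]), 'gripper_force': 0.0, 'opening': 0.08546752337580822}
```

View pics/scene0.png

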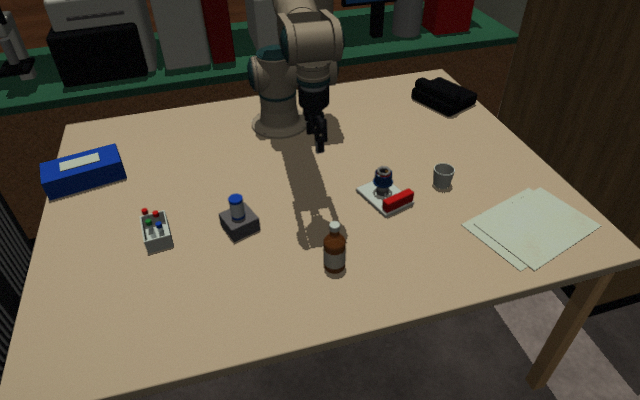

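View pics/side0.png

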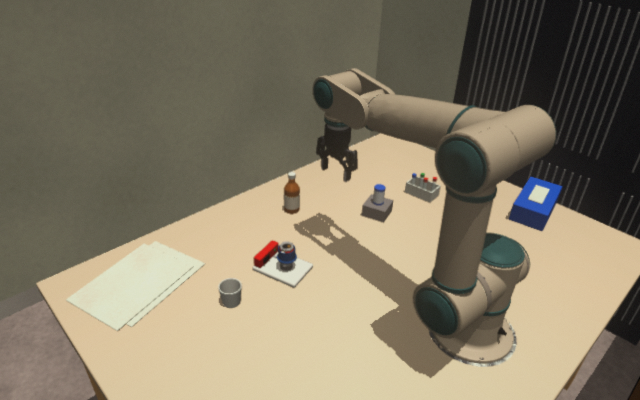

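View pics/wrist0.png

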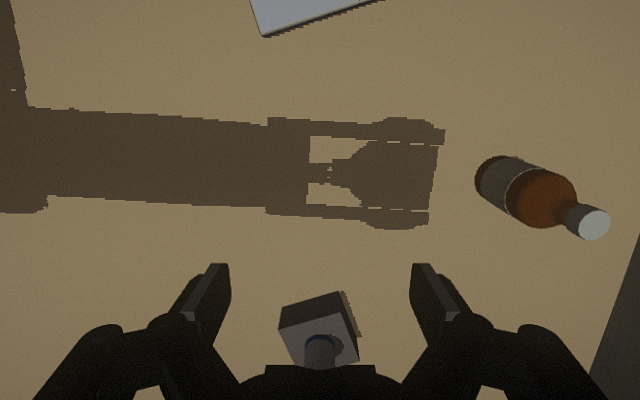

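The scene view shows the coupler at about (383,175), the red box at (399,200), the capsule top at (236,199), the bottle at (334,250) and the cup at (443,176). In the side view the coupler is at (287,250) and the capsule at (379,190). The wrist view shows the capsule at (320,350) and a plate corner at the top.

```bash
cat >> h.py <<'E'
def Rc(f): return R.from_euler('xyz',f['attitude'],degrees=True).as_matrix()
def FK(f):
    F=200/np.tan(np.radians(f['fov_y']/2)); return F
def ray(f,p):
    F=FK(f); d=np.array([(p[0]-f['cx'])/F,(p[1]-f['cy'])/F]); s=d.copy()
    for _ in range(10): s=d/(1+f['k1']*(s@s))
    v=Rc(f)@np.array([*s,1]); return np.array(f['eye']),v/np.linalg.norm(v)
def proj(f,P):
    c=Rc(f).T@(np.asarray(P,float)-f['eye']); s=c[:2]/c[2]; s=s*(1+f['k1']*(s@s))*FK(f)
    return s+[f['cx'],f['cy']]
def plane(f,p,z):
    o,v=ray(f,p); return o+v*(z-o[2])/v[2]
def tri(a,b):
    A=0;B=0
    for o,v in(a,b):
        M=np.eye(3)-np.outer(v,v);A=A+M;B=B+M@o
    P=np.linalg.solve(A,B); return P,[np.linalg.norm((np.eye(3)-np.outer(v,v))@(P-o)) for o,v in (a,b)]
def blobs(f,lo,hi,roi,amin=15):
    h=cv2.cvtColor(f['color'],cv2.COLOR_RGB2HSV); m=cv2.inRange(h,np.array(lo),np.array(hi))
    x0,y0,x1,y1=roi; k=np.zeros_like(m);k[y0:y1,x0:x1]=m[y0:y1,x0:x1]
    n,l,s,c=cv2.connectedComponentsWithStats(k)
    return [(s[i].tolist(),c[i].round(1).tolist()) for i in range(1,n) if s[i][4]>=amin],k
E
python3 - <<'E'
from h import *
f=grab('scene');g=grab('side')
blue=((105,120,30),(130,255,255)); red=((0,150,60),(6,255,255))
for n,F,rois in(('scene',f,[(205,180,265,240),(350,150,420,220)]),('side',g,[(355,170,400,225),(250,225,320,290)])):
    for ro in rois:
        print(n,'blue',blobs(F,*blue,ro)[0],'red',blobs(F,*red,ro)[0])
# plate whites
for n,F,ro in(('scene',f,(350,150,420,220)),('side',g,(250,225,320,290))):
    b,m=blobs(F,(0,0,120),(180,60,255),ro,60); print(b)
big=lambda F,x,y,w,h:cv2.resize(F['color'][y:y+h,x:x+w],(400,280),interpolation=cv2.INTER_CUBIC)
im=np.vstack([np.hstack([big(f,195,170,80,56+14)[:280],big(f,345,155,80,70)]),np.hstack([big(g,340,165,80,70),big(g,245,225,80,70)])])
cv2.imwrite('pics/crops.png',im[:,:,::-1])
E
```

```text
scene blue [([228, 194, 14, 11, 121], [235.0, 199.0]), ([233, 215, 12, 5, 18], [239.1, 217.9])] red []
scene blue [([374, 173, 18, 15, 122], [383.1, 181.9])] red [([383, 189, 31, 16, 208], [397.9, 196.6])]
side blue [([375, 185, 10, 5, 43], [379.4, 187.0])] red []
side blue [([278, 258, 17, 5, 27], [285.2, 260.9])] red [([254, 241, 24, 26, 282], [265.3, 252.9])]
[([389, 179, 13, 16, 82], [394.3, 188.5]), ([356, 180, 30, 35, 333], [370.5, 193.8])]
[([279, 241, 17, 12, 82], [287.2, 245.7]), ([253, 252, 61, 35, 874], [285.8, 270.2])]
```

View pics/crops.png

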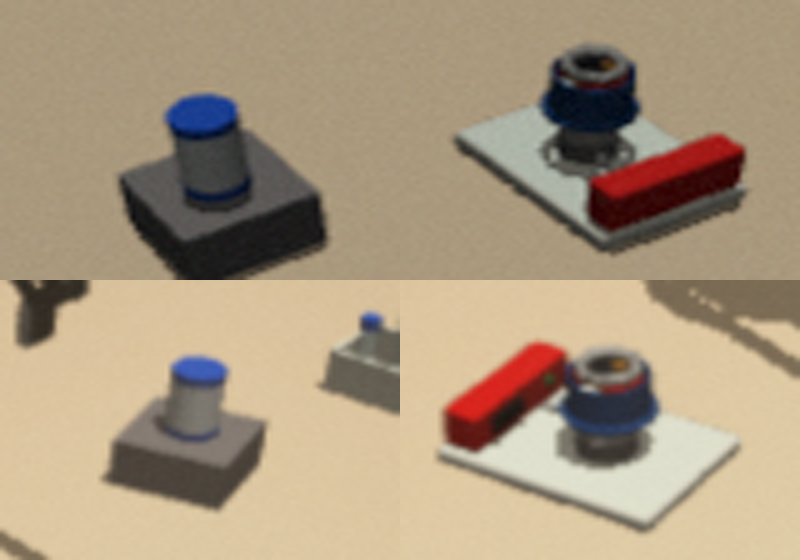

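The crops show the capsule top ellipse centred at scene (235.6,198.5) and side (379.6,187.8). The coupler mouth is at scene (384.4,170.8) and side (286.8,245.8), and a plate with the red box lies on +x.

Run:
```python
from h import *
f=grab('scene');g=grab('side')
for n,a,b,z in(('cap top',(235.6,198.5),(379.6,187.8),.110),('mouth',(384.4,170.8),(286.8,245.8),.099)):
    P,e=tri(ray(f,a),ray(g,b)); print(n,P.round(4),np.round(e,4),plane(f,a,z).round(4),plane(g,b,z).round(4))
# red box top z=.064: corners scene crop
for c in((591,186),(612,197),(744,150),(721,136)): 
    print('box',plane(f,(345+(c[0]-400)/5,155+c[1]/4),.064).round(4))
for c in((446,410),(472,417),(566,352),(540,343)):
    print('boxs',plane(g,(245+(c[0]-400)/5,225+(c[1]-280)/4),.064).round(4))
for n,p in(('soap',(334,268)),('cup',(443,185)),('tb',(158,240))): print(n,plane(f,p,0).round(3))
print('soap side',plane(g,(292,210),0).round(3),'cup',plane(g,(231,300),0).round(3),'tb', plane(g,(422,193),0).round(3))
```

```text
cap top [ 0.5208 -0.2265  0.1046] [0.0006 0.0006] [ 0.528  -0.2263  0.11  ] [ 0.5156 -0.2204  0.11  ]
mouth [0.5051 0.209  0.0918] [0.0022 0.0022] [0.5155 0.2065 0.099 ] [0.4975 0.2127 0.099 ]
box [0.6046 0.1703 0.064 ]
box [0.6189 0.1771 0.064 ]
box [0.593  0.2684 0.064 ]
box [0.5747 0.2623 0.064 ]
boxs [0.5521 0.2904 0.064 ]
boxs [0.5361 0.284  0.064 ]
boxs [0.5579 0.1953 0.064 ]
boxs [0.5767 0.2001 0.064 ]
soap [ 0.746 -0.016  0.   ]
cup [0.517 0.41  0.   ]
tb [ 0.51  -0.456  0.   ]
soap side [ 0.732 -0.013  0.   ] cup [0.512 0.406 0.   ] tb [ 0.491 -0.46   0.   ]
```

Call:
step_arm:
  steps: "0.52 -0.04 -0.05 0 0 0;0.52 -0.04 -0.05 0 0 0;0.52 -0.04 -0.05 0 0 0;0.52 -0.04 -0.05 0 0 0;0.52 -0.04 -0.05 0 0 0;0.52 -0.04 -0.05 0 0 0;0.52 -0.04 -0.05 0 0 0;0.52 -0.04 -0.05 0 0 0"

```text
clock: 1.15
ee_pos: [0.5093, 0.2066, 0.2511]
orientation: [-180.0, 0.0, 89.9]
wrist_force: [0.1, 0.4, -0.2]
opening: 0.0855
gripper_force: 0.0
```

Run:
```python
from h import *
s=r.state();print(s['ee_pos'],s['orientation'],s['clock'],s['wrist_force']); f=grab('wrist','w1'); print(f['eye'],f['attitude'])
```

```text
[0.50929273 0.20655823 0.2511027 ] [-1.79985287e+02  2.37372346e-02  8.98859585e+01] 1.15 [ 0.14966972  0.41871276 -0.20481641]
[0.50930528 0.28954065 0.39428566] [ 1.61271351e+02  2.93990264e-02 -1.80374348e-01]
```

View pics/w1.png

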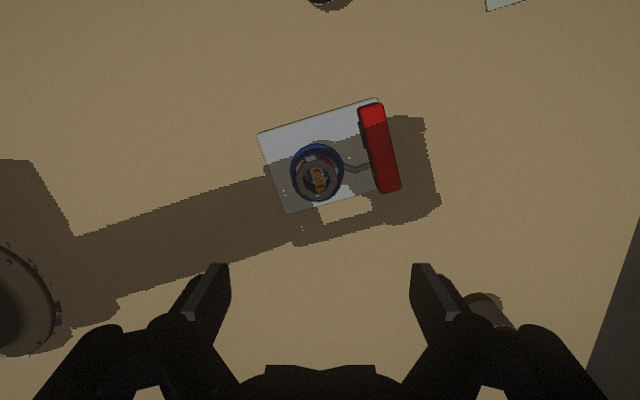

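The mouth is at (318,178), partly in shadow, with the claws visible in the bore. The red box runs from about (372,108) to (392,190).

Run:
```python
from h import *
f=grab('wrist')
print(plane(f,(318,178),.099).round(4))
b,m=blobs(f,(0,150,60),(8,255,255),(340,80,420,210)); print(b)
c=max(cv2.findContours(m,0,1)[0],key=cv2.contourArea); q=cv2.boxPoints(cv2.minAreaRect(c)); print([plane(f,p,.064).round(4)[:2].tolist() for p in q])
for p in((258,132),(378,98),(287,214)): print(plane(f,p,.014).round(4))
x,y=270,130; im=cv2.resize(f['color'][y:y+90,x:x+120],(800,600),interpolation=cv2.INTER_CUBIC)
im=cv2.convertScaleAbs(im,alpha=2); cv2.imwrite('pics/w1c.png',im[:,:,::-1])
```

```text
[0.5072 0.2132 0.099 ]
[([360, 103, 41, 91, 1919], [380.4, 146.8])]
[[0.5478, 0.2766], [0.5711, 0.2822], [0.5999, 0.1922], [0.5746, 0.1856]]
[0.4359 0.2476 0.014 ]
[0.5759 0.2856 0.014 ]
[0.4665 0.1436 0.014 ]
```

View pics/w1c.png

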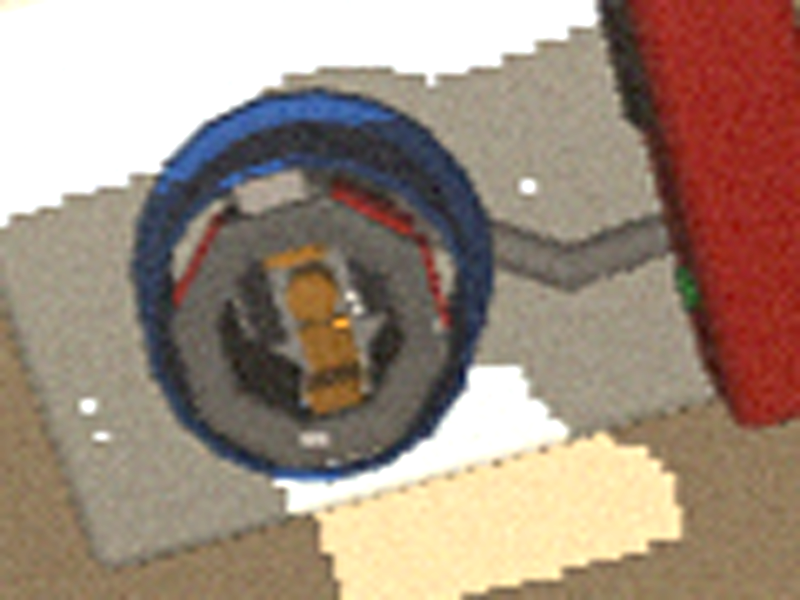

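The crop puts the mouth ring centre at wrist pixel (316.8,179.5), which gives an axis of about (0.506,0.2115) at yaw 16.4°. The plate corners and the red box agree to a few mm. I'll turn the fingers to close along station y, clear of the red box.

Call:
step_arm:
  steps: "0.012 -0.007 0.1 0.0 0 0.1;0.012 -0.007 0.17 0 0 0.2;0.012 -0.007 0.17 0 0 0.3;0.012 -0.007 0.17 0 0 0.408;0.012 -0.007 0.17 0 0 0.408;0.012 -0.007 0.17 0 0 0.408;0.012 -0.007 0.17 0 0 0.408;0.012 -0.007 0.17 0 0 0.408;0.012 -0.007 0.17 0 0 0.408;0.012 -0.007 0.17 0 0 0.408;0.012 -0.007 0.17 0 0 0.408;0.012 -0.007 0.17 0 0 0.408;0.012 -0.007 0.17 0 0 0.408"

```text
clock: 2.55
ee_pos: [0.5063, 0.2127, 0.1833]
orientation: [180.0, -0.0, 16.6]
wrist_force: [0.2, 0.5, -1.0]
opening: 0.0857
gripper_force: 0.0
```

Run:
```python
from h import *
s=r.state();print(s['ee_pos'],s['orientation'],s['clock'],s['wrist_force']); f=grab('wrist','w2'); print(f['eye'],f['attitude'],proj(f,(.5065,.212,.099)))
x,y=200,80; im=cv2.convertScaleAbs(f['color'][y:y+200,x:x+260],alpha=2); im=cv2.resize(im,(780,600),interpolation=cv2.INTER_CUBIC); cv2.imwrite('pics/w2c.png',im[:,:,::-1])
```

```text
[0.50626238 0.21265701 0.18332251] [ 1.79997155e+02 -5.28761298e-03  1.66041517e+01] 2.55 [ 0.24157012  0.49514445 -1.02538442]
[0.58549035 0.23637506 0.32652565] [ 1.61237470e+02  6.44721291e-02 -7.34626331e+01] [321.27566769 208.02896128]
```

View pics/w2c.png

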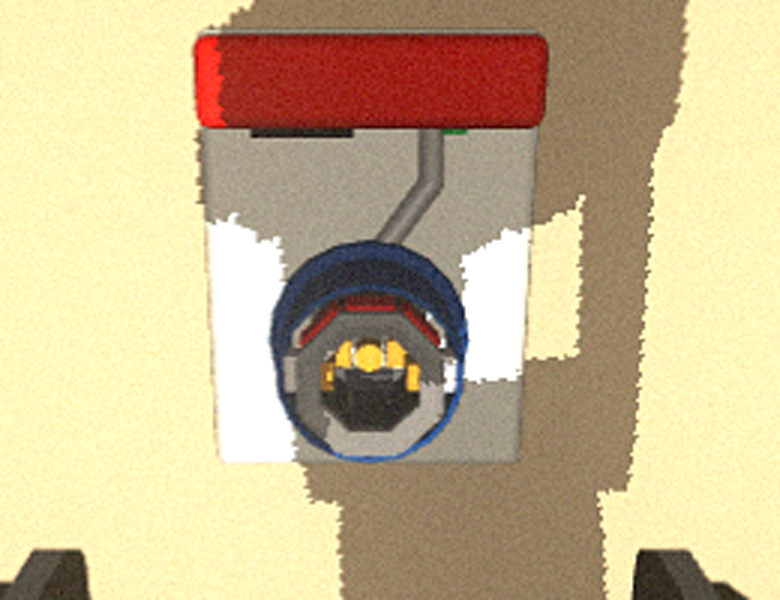

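The view is aligned with the station. The mouth's outer ring is centred at crop (371,381), which is full-picture (323.7,207.0), within about 2 mm of the prediction.

Run:
```python
from h import *
f=grab('wrist'); s=r.state()
a=dict(f);a['eye']=np.array([.50930528,.28954065,.39428566]);a['attitude']=[161.271351,.0293990264,-.180374348]
print(tri(ray(a,(316.8,179.5)),ray(f,(323.7,207))))
for z in(.092,.099,.106): print(plane(f,(323.7,207),z).round(4),plane(a,(316.8,179.5),z).round(4))
Rt=R.from_euler('xyz',s['orientation'],degrees=True).as_matrix()
print(Rt.T@(plane(f,(323.7,207),.099)-s['ee_pos']))
```

```text
(array([0.50590331, 0.21000883, 0.09318489]), [np.float64(0.0001578651304599379), np.float64(0.0001578651304599141)])
[0.5054 0.2097 0.092 ] [0.506  0.2098 0.092 ]
[0.5078 0.2105 0.099 ] [0.506  0.2117 0.099 ]
[0.5102 0.2113 0.106 ] [0.5061 0.2135 0.106 ]
[0.00084266 0.00261719 0.08433064]
```

Call:
step_arm:
  steps: "-0.002 0.006 0.1 0 0 0;-0.002 0.006 0.18 0 0 0;-0.002 0.006 0.24 0 0 0;-0.002 0.006 0.28 0 0 0;-0.002 0.006 0.308 0 0 0;-0.002 0.006 0.308 0 0 0;-0.002 0.006 0.308 0 0 0"

```text
clock: 3.35
ee_pos: [0.5066, 0.2105, 0.0609]
orientation: [180.0, -0.1, 16.6]
wrist_force: [0.6, -0.5, 0.1]
opening: 0.0858
gripper_force: 0.0
```

Call:
step_arm:
  steps: "0 0 0 0 0 0;0 0 0 0 0 0;0 0 0 0 0 0;0 0 0 0 0 0;0 0 0 0 0 0;0 0 0 0 0 0;0 0 0 0 0 0;0 0 0 0 0 0"
  gripper: 1
  squeeze: 30

```text
clock: 4.15
ee_pos: [0.5066, 0.2104, 0.0608]
orientation: [180.0, -0.1, 16.6]
wrist_force: [-0.0, 0.3, 4.9]
opening: 0.0508
gripper_force: 31.0
```

The fingers hold the 51 mm sleeve. Now I'll pull it down gently.

Call:
step_arm:
  steps: "0 0 0.005 0 0 0;0 0 0.01 0 0 0;0 0 0.015 0 0 0;0 0 0.02 0 0 0;0 0 0.02 0 0 0;0 0 0.02 0 0 0"

```text
clock: 4.75
ee_pos: [0.5067, 0.2104, 0.053]
orientation: [180.0, -0.1, 16.6]
wrist_force: [-1.3, 0.1, 5.7]
opening: 0.0505
gripper_force: 31.1
```

Call:
step_arm:
  steps: "0 0 0.003 0 0 0;0 0 0.006 0 0 0;0 0 0.009 0 0 0;0 0 0.009 0 0 0;0 0 0.009 0 0 0"

```text
clock: 5.25
ee_pos: [0.5073, 0.2106, 0.0503]
orientation: [180.0, -0.2, 16.6]
wrist_force: [0.1, -0.7, 9.9]
opening: 0.0508
gripper_force: 31.3
```

Call:
step_arm:
  steps: "0 0 0.003 0 0 0;0 0 0.006 0 0 0;0 0 0.006 0 0 0;0 0 0.006 0 0 0"

```text
clock: 5.65
ee_pos: [0.5089, 0.2111, 0.0502]
orientation: [-180.0, -0.5, 16.6]
wrist_force: [-0.1, -0.8, 18.7]
opening: 0.0506
gripper_force: 32.0
```

Force is rising at the stop after about 10.6 mm. I'll release here.

Call:
step_arm:
  steps: "0 0 -0.005 0 0 0;0 0 -0.005 0 0 0;0 0 -0.005 0 0 0;0 0 -0.005 0 0 0;0 0 -0.005 0 0 0;0 0 -0.005 0 0 0;0 0 -0.005 0 0 0;0 0 -0.005 0 0 0"
  gripper: -1

```text
clock: 6.45
ee_pos: [0.5061, 0.2103, 0.0481]
orientation: [180.0, -0.0, 16.6]
wrist_force: [-1.0, 0.0, 0.7]
opening: 0.0857
gripper_force: 0.0
```

Call:
step_arm:
  steps: "0 0 -0.1 0 0 0;0 0 -0.2 0 0 0;0 0 -0.3 0 0 0;0 0 -0.33 0 0 0;0 0 -0.33 0 0 0;0 0 -0.33 0 0 0"

```text
clock: 7.05
ee_pos: [0.5056, 0.2101, 0.1785]
orientation: [180.0, 0.1, 16.6]
wrist_force: [0.4, 0.1, -0.5]
opening: 0.0854
gripper_force: 0.0
```

Run:
```python
from h import *
s=r.state();print(s['ee_pos'],s['orientation'],s['clock'],s['wrist_force'],s['opening']); f=grab('wrist','w3'); print(f['eye'],f['attitude'],proj(f,(.5065,.2105,.093)))
x,y=200,80; im=cv2.convertScaleAbs(f['color'][y:y+200,x:x+260],alpha=2); im=cv2.resize(im,(780,600),interpolation=cv2.INTER_CUBIC); cv2.imwrite('pics/w3c.png',im[:,:,::-1])
```

```text
[0.50559553 0.21011378 0.17847066] [1.79992811e+02 1.23819681e-01 1.65615288e+01] 7.05 [ 0.37333925  0.11246761 -0.5310004 ] 0.08543119638440326
[0.58515037 0.23385292 0.32150036] [ 1.61110773e+02  6.00462264e-02 -7.35084382e+01] [320.18434797 206.13937564]
```

View pics/w3c.png

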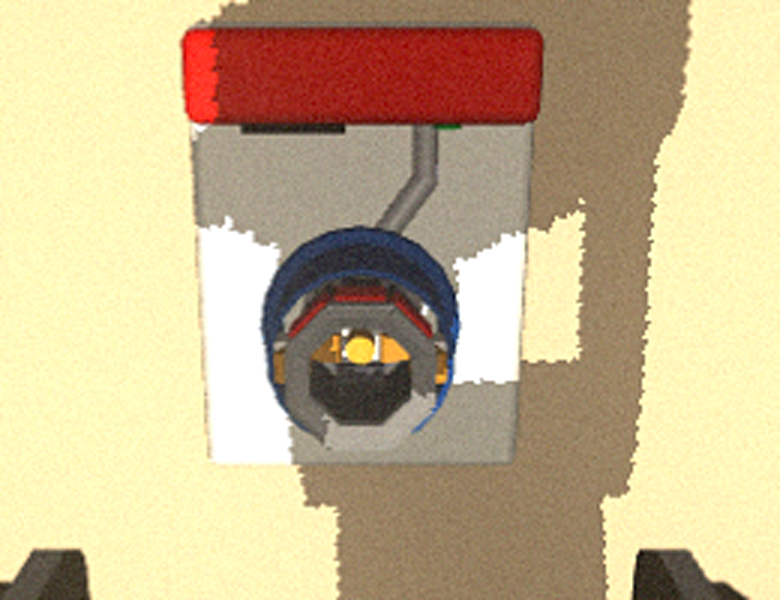

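The sleeve has stayed back: more of the red band shows and the claws are open. The mouth ring is at crop (362,376), full-picture (320.7,205.3), so the axis is at about (0.5065,0.2105). On to the capsule.

Call:
step_arm:
  steps: "0 0 -0.1 0 0 0;-0.27 1 -0.12 0 0 0;-0.27 1 -0.12 0 0 0;-0.27 1 -0.12 0 0 0;-0.27 1 -0.12 0 0 0;-0.27 1 -0.12 0 0 0;-0.27 1 -0.12 0 0 0;-0.27 1 -0.12 0 0 0;-0.27 1 -0.12 0 0 0;-0.27 1 -0.12 0 0 0;-0.27 1 -0.12 0 0 0;-0.27 1 -0.12 0 0 0;-0.27 1 -0.12 0 0 0"

```text
clock: 8.4
ee_pos: [0.5167, -0.2023, 0.2276]
orientation: [-179.9, 0.0, 16.7]
wrist_force: [-0.3, -0.7, -0.1]
opening: 0.0857
gripper_force: 0.0
```

Run:
```python
from h import *
s=r.state();print(s['ee_pos'],s['orientation'],s['clock'],s['wrist_force']); f=grab('wrist','w4'); print(f['eye'],f['attitude'],proj(f,(.521,-.2265,.11)))
cv2.imwrite('pics/w4b.png',cv2.convertScaleAbs(f['color'],alpha=2)[:,:,::-1])
b,m=blobs(f,(105,120,30),(130,255,255),(150,60,500,330)); print(b)
```

```text
[ 0.51672802 -0.20230368  0.22757106] [-1.79946496e+02  2.79630106e-02  1.66692487e+01] 8.4 [-0.33443    -0.68708365 -0.13168777]
[ 0.59605255 -0.17860029  0.37071706] [ 1.61204444e+02  1.21010792e-01 -7.33969275e+01] [348.6156625 197.9933791]
[([327, 173, 45, 43, 1468], [348.7, 194.5])]
```

View pics/w4b.png

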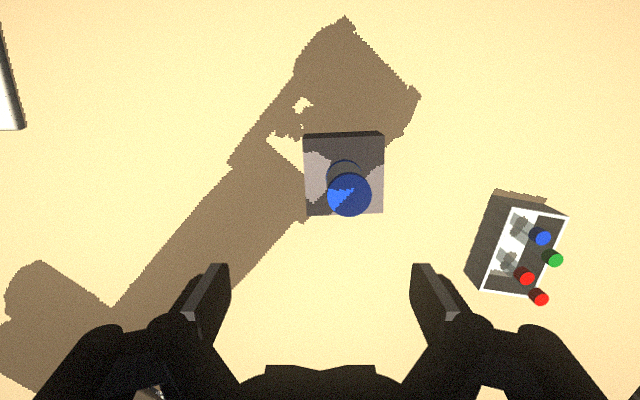

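The capsule's blue top disc is centred at about (349.2,194.5) on the stand, with the tube box to the right, clear of the fingers.

Run:
```python
from h import *
f=grab('wrist'); s=r.state()
P=plane(f,(349.2,194.5),.11); Rt=R.from_euler('xyz',s['orientation'],degrees=True).as_matrix()
print(P, Rt.T@(P-s['ee_pos']), (Rt.T@(P-s['ee_pos']))/.4)
print(plane(f,(500,200),.0))
```

```text
[ 0.52421624 -0.22609709  0.11      ] [0.00024499 0.02480456 0.11805065] [0.00061247 0.06201139 0.29512663]
[ 0.54107108 -0.4286026   0.        ]
```

Call:
step_arm:
  steps: "-0.002 0.062 0 0 0 0;-0.002 0.062 0.1 0 0 0;-0.002 0.062 0.2 0 0 0;-0.002 0.062 0.3 0 0 0;-0.002 0.062 0.36 0 0 0;-0.002 0.062 0.4 0 0 0;-0.002 0.062 0.419 0 0 0;-0.002 0.062 0.419 0 0 0;-0.002 0.062 0.419 0 0 0"

```text
clock: 9.4
ee_pos: [0.5236, -0.2278, 0.0617]
orientation: [179.9, -0.1, 16.6]
wrist_force: [-0.9, 1.1, 0.2]
opening: 0.0859
gripper_force: 0.0
```

Call:
step_arm:
  steps: "0 0 0 0 0 0;0 0 0 0 0 0;0 0 0 0 0 0;0 0 0 0 0 0;0 0 0 0 0 0;0 0 0 0 0 0;0 0 0 0 0 0;0 0 0 0 0 0;0 0 0 0 0 0;0 0 0 0 0 0"
  gripper: 1
  squeeze: 40

```text
clock: 10.4
ee_pos: [0.5232, -0.228, 0.0612]
orientation: [180.0, -0.0, 16.6]
wrist_force: [-0.6, 1.8, 5.7]
opening: 0.0375
gripper_force: 40.1
```

Call:
step_arm:
  steps: "0 0 -0.02 0 0 0;0 0 -0.06 0 0 0;0 0 -0.16 0 0 0;0 0 -0.26 0 0 0;0 0 -0.36 0 0 0;0 0 -0.41 0 0 0;0 0 -0.41 0 0 0;0 0 -0.41 0 0 0;0 0 -0.41 0 0 0"

```text
clock: 11.3
ee_pos: [0.5221, -0.2275, 0.2218]
orientation: [-179.8, 0.2, 16.6]
wrist_force: [-0.0, 0.9, -1.7]
opening: 0.0372
gripper_force: 40.5
```

Run:
```python
from h import *
s=r.state();print(s['ee_pos'],s['orientation'],s['wrist_force'],s['wrist_torque'],s['opening'],s['clock']); f=grab('wrist','w5')
Rt=R.from_euler('xyz',s['orientation'],degrees=True).as_matrix()
# expected outline: top disc at tool z = .0617-.110 etc
for n,d in(('top',-.049),('bodybottom',.015),('nose',.051)):
    print(n,proj(f,s['ee_pos']+Rt@[0,0,d]))
x,y=190,200; im=cv2.convertScaleAbs(f['color'][y:y+200,x:x+260],alpha=3); im=cv2.resize(im,(780,600),interpolation=cv2.INTER_CUBIC); cv2.imwrite('pics/w5c.png',im[:,:,::-1])
```

```text
[ 0.52213956 -0.22754155  0.22181187] [-1.79829470e+02  1.78193664e-01  1.65562649e+01] [-0.02380267  0.93517699 -1.69737864] [-0.00493734 -0.0003493  -0.0545984 ] 0.037226382389742636 11.3
top [320.57312626 331.9524504 ]
bodybottom [320.4382385  250.51329412]
nose [320.39588943 225.17391244]
```

View pics/w5c.png

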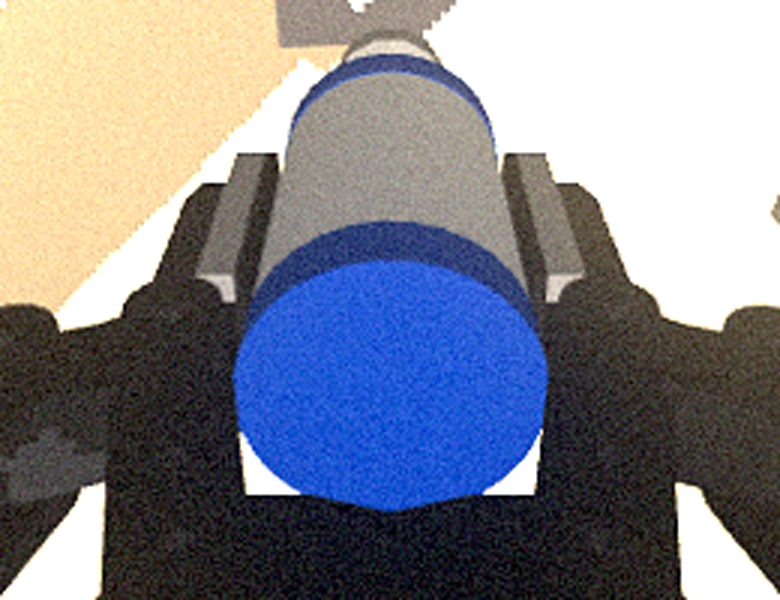

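The capsule is held upright between the pads, with its top disc centred at crop (391,384), full-picture (320.3,328).

Run:
```python
from h import *
f=grab('wrist'); s=r.state(); Rt=R.from_euler('xyz',s['orientation'],degrees=True).as_matrix()
P=plane(f,(320.3,328),s['ee_pos'][2]+.049); off=Rt.T@(P-s['ee_pos']); print(off)
t=np.array([.5065,.2105]); d=np.array([*t,s['ee_pos'][2]])-s['ee_pos']; w=Rt.T@d-[off[0],off[1],0]; print(w,w/.4)
```

```text
[ 0.00202475 -0.0001527  -0.04900531]
[ 0.10768855 -0.4242773   0.00079809] [ 0.26922137 -1.06069325  0.00199522]
```

Call:
step_arm:
  steps: "0.1 -0.3 0 0 0 0;0.26 -1 0 0 0 0;0.26 -1 0 0 0 0;0.26 -1 0 0 0 0;0.26 -1 0 0 0 0;0.26 -1 0 0 0 0;0.26 -1 0 0 0 0;0.26 -1 0 0 0 0;0.26 -1 0 0 0 0;0.26 -1 0 0 0 0;0.26 -1 0 0 0 0;0.26 -1 0 0 0 0;0.26 -1 0 0 0 0;0.26 -1 0 0 0 0"

```text
clock: 12.8
ee_pos: [0.5088, 0.1842, 0.2246]
orientation: [180.0, -0.0, 16.5]
wrist_force: [0.3, -0.6, -1.4]
opening: 0.0371
gripper_force: 41.0
```

Call:
step_arm:
  steps: "0.009 -0.061 0.06 0 0 0;0.009 -0.061 0.1 0 0 0;0.009 -0.061 0.11 0 0 0;0.009 -0.061 0.11 0 0 0;0.009 -0.061 0.11 0 0 0"

```text
clock: 13.3
ee_pos: [0.5057, 0.2092, 0.1817]
orientation: [180.0, -0.1, 16.5]
wrist_force: [-0.1, -0.1, -1.3]
opening: 0.0368
gripper_force: 41.0
```

Run:
```python
from h import *
f=grab('wrist','w6'); s=r.state(); Rt=R.from_euler('xyz',s['orientation'],degrees=True).as_matrix()
print(s['ee_pos'],s['orientation'],s['wrist_force'],s['opening'],s['clock'])
e=np.array([.5065,.2105,s['ee_pos'][2]])-Rt@[.002,0,0]-s['ee_pos']; print((Rt.T@e)/.4)
x,y=190,60; im=cv2.convertScaleAbs(f['color'][y:y+200,x:x+260],alpha=3); im=cv2.resize(im,(780,600),interpolation=cv2.INTER_CUBIC); cv2.imwrite('pics/w6c.png',im[:,:,::-1])
```

```text
[0.50572509 0.20931262 0.18188939] [ 1.79998926e+02 -1.25644459e-01  1.65229417e+01] [-0.14105214 -0.29037559 -0.57768685] 0.037113441149559896 13.35
[-2.29849397e-03 -2.29490794e-03  5.88115559e-06]
```

View pics/w6c.png

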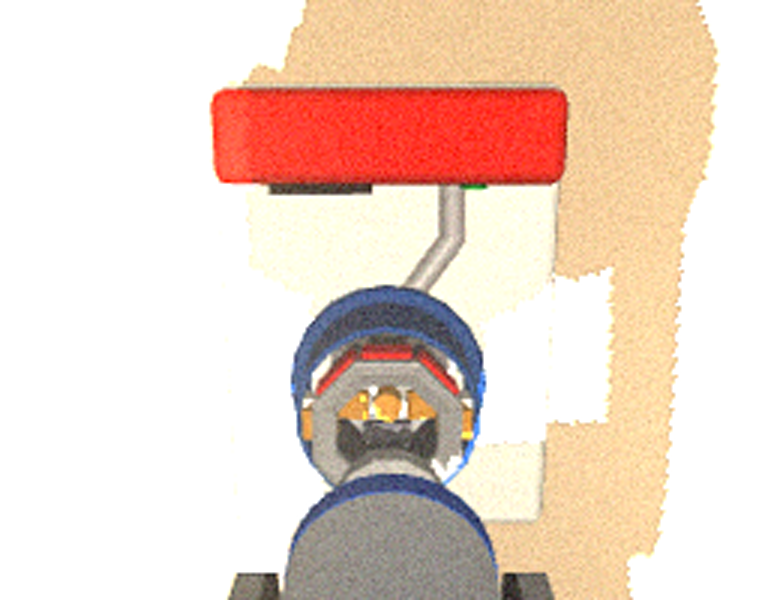

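The nipple lines up with the mouth (crop x 391 against 389) and the sleeve is still back. Descending.

Call:
step_arm:
  steps: "-0.002 -0.002 0.03 0 0 0;-0.002 -0.002 0.055 0 0 0;-0.002 -0.002 0.065 0 0 0;-0.002 -0.002 0.07 0 0 0;-0.002 -0.002 0.075 0 0 0;-0.002 -0.002 0.075 0 0 0"

```text
clock: 13.95
ee_pos: [0.5041, 0.2101, 0.1504]
orientation: [180.0, -0.0, 16.6]
wrist_force: [-0.3, -0.0, -2.0]
opening: 0.0372
gripper_force: 41.0
```

Call:
step_arm:
  steps: "0 0 0.004 0 0 0;0 0 0.008 0 0 0;0 0 0.012 0 0 0;0 0 0.015 0 0 0;0 0 0.015 0 0 0"

```text
clock: 14.45
ee_pos: [0.5042, 0.2101, 0.1446]
orientation: [180.0, -0.0, 16.6]
wrist_force: [0.3, -0.0, -1.1]
opening: 0.0372
gripper_force: 41.0
```

Call:
step_arm:
  steps: "0 0 0.004 0 0 0;0 0 0.008 0 0 0;0 0 0.012 0 0 0;0 0 0.015 0 0 0;0 0 0.015 0 0 0"

```text
clock: 14.95
ee_pos: [0.5038, 0.21, 0.1379]
orientation: [180.0, 0.1, 16.6]
wrist_force: [1.2, -0.3, -2.9]
opening: 0.037
gripper_force: 41.1
```

Call:
step_arm:
  steps: "0 0 0.003 0 0 0;0 0 0.006 0 0 0;0 0 0.009 0 0 0;0 0 0.01 0 0 0;0 0 0.01 0 0 0"

```text
clock: 15.45
ee_pos: [0.504, 0.2101, 0.1343]
orientation: [180.0, 0.0, 16.6]
wrist_force: [-0.1, -0.1, -1.1]
opening: 0.0372
gripper_force: 41.1
```

Call:
step_arm:
  steps: "0 0 0.003 0 0 0;0 0 0.006 0 0 0;0 0 0.009 0 0 0;0 0 0.01 0 0 0;0 0 0.01 0 0 0"

```text
clock: 15.95
ee_pos: [0.5041, 0.2101, 0.1304]
orientation: [180.0, 0.0, 16.6]
wrist_force: [0.4, 1.1, -1.4]
opening: 0.0373
gripper_force: 41.1
```

Call:
step_arm:
  steps: "0 0 0.003 0 0 0;0 0 0.006 0 0 0;0 0 0.008 0 0 0;0 0 0.008 0 0 0"

```text
clock: 16.35
ee_pos: [0.504, 0.2101, 0.1271]
orientation: [180.0, 0.0, 16.6]
wrist_force: [-0.4, -0.5, -0.7]
opening: 0.0371
gripper_force: 41.1
```

Call:
step_arm:
  steps: "0 0 0.003 0 0 0;0 0 0.005 0 0 0;0 0 0.005 0 0 0"

```text
clock: 16.65
ee_pos: [0.504, 0.2101, 0.1251]
orientation: [180.0, 0.0, 16.6]
wrist_force: [-0.5, -0.0, -1.8]
opening: 0.0368
gripper_force: 41.1
```

Call:
step_arm:
  steps: "0 0 0.003 0 0 0;0 0 0.006 0 0 0;0 0 0.008 0 0 0;0 0 0.008 0 0 0"

```text
clock: 17.05
ee_pos: [0.5042, 0.2102, 0.1223]
orientation: [180.0, -0.0, 16.6]
wrist_force: [-0.4, -0.5, 0.8]
opening: 0.0372
gripper_force: 41.1
```

Call:
step_arm:
  steps: "0 0 0.003 0 0 0;0 0 0.006 0 0 0;0 0 0.006 0 0 0"

```text
clock: 17.35
ee_pos: [0.505, 0.2104, 0.1215]
orientation: [-180.0, -0.2, 16.6]
wrist_force: [-0.9, -0.6, 7.1]
opening: 0.0373
gripper_force: 41.6
```

Call:
step_arm:
  steps: "0 0 0.003 0 0 0;0 0 0.005 0 0 0;0 0 0.005 0 0 0"

```text
clock: 17.65
ee_pos: [0.5056, 0.2106, 0.1206]
orientation: [-180.0, -0.3, 16.6]
wrist_force: [-1.0, -0.4, 10.5]
opening: 0.0374
gripper_force: 41.9
```

Call:
step_arm:
  steps: "0 0 0.001 0 0 0;0 0 0.002 0 0 0;0 0 0.002 0 0 0"

```text
clock: 17.95
ee_pos: [0.5058, 0.2106, 0.1201]
orientation: [-180.0, -0.3, 16.6]
wrist_force: [-0.7, -0.9, 12.5]
opening: 0.0372
gripper_force: 41.9
```

I've now used up the picture viewings (one over the limit), so from here I check by numbers only: sleeve flange height and capsule slip from the wrist image.

```bash
cat > chk.py <<'E'
from h import *
def flange(img,eye,att,f0):
    f=dict(f0);f['color']=img;f['eye']=np.array(eye);f['attitude']=np.array(att)
    b,m=blobs(f,(100,90,15),(130,255,255),(215,60,430,255)); 
    b=max(b,key=lambda q:q[0][4]); x,y,w,h,a=b[0]
    o,v=ray(f,(x+w/2,y)); n=np.array([.958,.286,0]); A=np.array([.5065,.2105,0])
    t=((A+n*.030-o)@n)/(v@n); return b,(o+v*t).round(4)
f=grab('wrist')
rd=lambda n:cv2.imread(f'pics/{n}.png')[:,:,::-1].copy()
print('fwd',flange(rd('w2'),[.58549035,.23637506,.32652565],[161.23747,.0644721291,-73.4626331],f))
print('back',flange(rd('w3'),[.58515037,.23385292,.32150036],[161.110773,.0600462264,-73.5084382],f))
print('now',flange(f['color'],f['eye'],f['attitude'],f))
for n,c in(('w5',rd('w5')),('now',f['color'])):
    g=dict(f);g['color']=c; b,m=blobs(g,(100,90,15),(130,255,255),(250,255,390,400)); print(n,b)
s=r.state();print(s['ee_pos'],s['wrist_force'],s['clock'])
E
python3 chk.py
```

```text
fwd (([295, 160, 61, 74, 555], [332.1, 184.5]), array([0.5359, 0.2169, 0.061 ]))
back (([293, 156, 60, 62, 484], [329.7, 172.6]), array([0.536 , 0.2167, 0.0466]))
now (([281, 172, 81, 78, 1370], [325.4, 204.0]), array([0.5354, 0.2186, 0.044 ]))
w5 [([267, 274, 106, 97, 8159], [319.7, 322.4])]
now [([267, 274, 106, 99, 8168], [319.9, 322.5])]
[0.50576577 0.21064543 0.12009404] [-1.56662134 -0.77681607 12.35795482] 18.0
```

The sleeve is still back and the capsule hasn't slipped in the grip. The arm flexes about 1.6 mm in x under load, so I'll correct sideways before pushing on.

Call:
step_arm:
  steps: "-0.002 0 0 0 0 0;-0.004 -0.001 0 0 0 0;-0.004 -0.001 0 0 0 0;-0.004 -0.001 0 0 0 0"

```text
clock: 18.4
ee_pos: [0.5045, 0.2105, 0.1201]
orientation: [180.0, -0.4, 16.6]
wrist_force: [0.6, -1.0, 11.6]
opening: 0.0372
gripper_force: 42.0
```

```bash
python3 chk.py | tail -1; python3 -c "
from h import *
a=[]
for _ in range(6):
    grab('side'); s=r.state(); a.append([*s['ee_pos'],*s['wrist_force'],*s['wrist_torque']])
print(np.mean(a,0).round(4))"
```

```text
[0.50453948 0.2104772  0.12012597] [ 1.39232927 -1.78168882 11.38818713] 18.45
[ 5.04500e-01  2.10500e-01  1.20100e-01  7.22000e-01 -5.18700e-01
  1.12313e+01 -1.28300e-01 -2.68500e-01 -3.10000e-03]
```

Call:
step_arm:
  steps: "0 0 0.001 0 0 0;0 0 0.0015 0 0 0;0 0 0.0015 0 0 0;0 0 0.0015 0 0 0;0 0 0.0015 0 0 0"

```text
clock: 19.25
ee_pos: [0.5046, 0.2105, 0.1198]
orientation: [180.0, -0.4, 16.6]
wrist_force: [0.6, -0.7, 12.2]
opening: 0.0375
gripper_force: 42.0
```

```bash
python3 chk.py | grep now; python3 -c "
from h import *
a=[]
for _ in range(4):
    grab('side'); s=r.state(); a.append([*s['ee_pos'],*s['wrist_force'],*s['orientation']])
print(np.mean(a,0).round(4))"
```

```text
now (([281, 172, 81, 77, 1397], [325.0, 204.2]), array([0.5353, 0.2188, 0.0484]))
now [([267, 274, 108, 98, 8157], [319.9, 322.5])]
[ 5.04600e-01  2.10500e-01  1.19800e-01  5.99800e-01 -7.49200e-01
  1.24474e+01  1.79987e+02 -4.24200e-01  1.65517e+01]
```

Force is a steady 14 N or so with no trip, which could be friction against the toes. I'll try a small sideways wiggle at constant push depth.

Call:
step_arm:
  steps: "0.002 0.002 0 0 0 0;0.004 0.003 0 0 0 0;0.004 0.003 0 0 0 0;0.002 0.005 0 0 0 0;0 0.003 0 0 0 0;0 0 0 0 0 0;0.002 -0.002 0 0 0 0;0.004 0 0 0 0 0;0.003 0.002 0 0 0 0;0.002 0.002 0 0 0 0;0.002 0.002 0 0 0 0"

```text
clock: 20.6
ee_pos: [0.5055, 0.2104, 0.1197]
orientation: [-180.0, -0.4, 16.6]
wrist_force: [1.4, 0.8, 12.1]
opening: 0.0372
gripper_force: 42.1
```

```bash
python3 chk.py | grep now; python3 -c "
from h import *
a=[]
for _ in range(4):
    grab('side'); s=r.state(); a.append([*s['ee_pos'],*s['wrist_force'],*s['orientation'],*s['wrist_torque']])
print(np.mean(a,0).round(4))"
```

```text
now (([280, 172, 82, 77, 1403], [324.7, 204.1]), array([0.5353, 0.2188, 0.0447]))
now [([267, 274, 106, 98, 8146], [319.9, 322.6])]
[ 5.055000e-01  2.104000e-01  1.197000e-01  3.952000e-01  1.254800e+00
  1.221070e+01 -1.799637e+02 -4.312000e-01  1.656590e+01  2.358000e-01
 -1.970000e-01 -2.300000e-02]
```

Call:
step_arm:
  steps: "0 0 -0.003 0 0 0;0 0 -0.006 0 0 0;0 0 -0.008 0.0006 -0.002 0;0 0 -0.008 0.0006 -0.002 0;0 0 -0.008 0.0006 -0.002 0"

```text
clock: 21.35
ee_pos: [0.5038, 0.2097, 0.1201]
orientation: [-179.9, 0.3, 16.6]
wrist_force: [1.0, 1.8, 5.1]
opening: 0.0371
gripper_force: 41.4
```

```bash
cat > avg.py <<'E'
from h import *
import sys
a=[]
for _ in range(int(sys.argv[1])):
    grab('side'); s=r.state(); a.append([*s['ee_pos'],*s['orientation'],*s['wrist_force'],*s['wrist_torque']])
np.set_printoptions(suppress=True)
m=np.mean(a,0);print(m[:3].round(4),m[3:6].round(2),m[6:9].round(2),m[9:].round(3),np.std(a,0)[6:].round(2),s['clock'])
E
python3 avg.py 12
```

```text
[0.5038 0.2097 0.1201] [-179.88    0.28   16.56] [0.59 1.28 5.48] [ 0.324 -0.152  0.02 ] [0.65 0.51 0.5  0.03 0.01 0.04] 21.95
```

There's hysteresis, so friction is adding to the push; the sideways reaction is +y 1.3 N. I'll relieve that first, then push again with a small dither.

Call:
step_arm:
  steps: "0.0015 -0.001 0 0 0 0;0.0025 -0.002 0 0 0 0;0.0025 -0.002 0 0 0 0;0.0025 -0.002 0 0 0 0"

```text
clock: 22.35
ee_pos: [0.5043, 0.2102, 0.12]
orientation: [-179.9, 0.4, 16.5]
wrist_force: [-1.2, -1.3, 6.2]
opening: 0.0371
gripper_force: 41.6
```

```bash
python3 avg.py 10
```

```text
[0.5043 0.2102 0.12  ] [-179.94    0.35   16.55] [-0.57 -0.92  6.93] [-0.236  0.137  0.009] [0.47 0.69 0.71 0.04 0.03 0.02] 22.85
```

Call:
step_arm:
  steps: "-0.001 0.001 0.001 0 0 0;-0.002 0.001 0.002 0 0 0;0 0.001 0.003 0 0 0;-0.002 0.001 0.004 0 0 0;-0.001 0 0.005 0 0 0;-0.001 0.002 0.005 0 0 0;-0.001 0 0.006 0 0 0;-0.001 0.002 0.006 0 0 0;-0.001 0.001 0.006 0 0 0;-0.001 0.001 0.006 0 0 0"

```text
clock: 23.85
ee_pos: [0.5048, 0.21, 0.1185]
orientation: [-179.9, 0.2, 16.5]
wrist_force: [0.7, -0.5, 9.5]
opening: 0.0371
gripper_force: 41.9
```

```bash
python3 avg.py 6; python3 chk.py|grep now
```

```text
[0.5048 0.21   0.1185] [-179.92    0.2    16.55] [ 0.31 -0.72  9.27] [-0.077 -0.132  0.   ] [0.77 0.63 0.7  0.03 0.02 0.03] 24.15
now (([280, 175, 83, 79, 1425], [325.4, 206.7]), array([0.5354, 0.2184, 0.0582]))
now [([267, 274, 107, 97, 8146], [319.9, 322.6])]
```

That moved it: z is now 0.1185 at lower force, and the flange measures 0.058, close to its forward value. I'll push slightly further to see whether it has locked.

Call:
step_arm:
  steps: "0.001 0 0.001 0 0 0;-0.001 0 0.002 0 0 0;0 0.001 0.003 0 0 0;0 -0.001 0.003 0 0 0;0 0 0.003 0 0 0;0 0 0.003 0 0 0"

```text
clock: 24.8
ee_pos: [0.5048, 0.2103, 0.1178]
orientation: [-179.9, 0.2, 16.6]
wrist_force: [-2.3, 0.5, 11.5]
opening: 0.0371
gripper_force: 42.1
```

```bash
python3 avg.py 4; python3 chk.py|grep now
python3 - <<'E'
from h import *
# side/scene blue-flange position, before vs now
g=grab('side','s_now')
for c in (cv2.imread('pics/side0.png')[:,:,::-1].copy(),g['color']):
    q=dict(g);q['color']=c; print(blobs(q,(105,90,20),(130,255,255),(270,235,305,285),5)[0])
E
```

```text
[0.5048 0.2103 0.1178] [-179.89    0.18   16.56] [-0.6   0.5  11.27] [0.106 0.136 0.01 ] [0.31 0.73 0.5  0.02 0.02 0.02] 25.0
now (([279, 175, 84, 80, 1468], [325.1, 206.9]), array([0.5353, 0.219 , 0.0571]))
now [([267, 274, 108, 99, 8162], [319.9, 322.5])]
[([277, 256, 19, 8, 51], [286.0, 260.2])]
[([283, 245, 9, 3, 10], [287.1, 246.0]), ([292, 255, 4, 6, 13], [293.8, 257.8]), ([280, 260, 4, 3, 6], [281.7, 260.8])]
```

Call:
step_arm:
  steps: "0 0 -0.005 0 0 0;0 0 -0.01 0 0 0;0 0 -0.015 0 0 0;0 0 -0.018 0 0 0;0 0 -0.018 0 0 0;0 0 -0.018 0 0 0"

```text
clock: 25.7
ee_pos: [0.5032, 0.2098, 0.1217]
orientation: [-179.9, 0.5, 16.6]
wrist_force: [0.2, 1.7, -6.9]
opening: 0.0373
gripper_force: 40.8
```

```bash
python3 avg.py 3; python3 chk.py|grep now
```

```text
[0.5032 0.2098 0.1218] [-179.9     0.52   16.56] [ 0.12  1.14 -7.61] [ 0.223 -0.022 -0.018] [0.63 0.17 0.46 0.01 0.02 0.03] 25.85
now (([280, 173, 82, 79, 1344], [327.0, 204.3]), array([0.5353, 0.219 , 0.0635]))
now [([267, 274, 108, 97, 8148], [319.9, 322.5])]
```

The capsule resists a 6 N pull and the flange is up, so it's locked. I'll relax, release and lift away.

Call:
step_arm:
  steps: "0 0 0.004 0 0 0;0 0 0.006 0 0 0;0 0 0.006 0 0 0"

```text
clock: 26.2
ee_pos: [0.5043, 0.2102, 0.1216]
orientation: [-179.9, 0.3, 16.6]
wrist_force: [-0.9, 0.4, -0.1]
opening: 0.0368
gripper_force: 41.3
```

Call:
step_arm:
  steps: "0 0 0 0 0 0;0 0 0 0 0 0;0 0 0 0 0 0;0 0 0 0 0 0;0 0 0 0 0 0;0 0 0 0 0 0;0 0 0 0 0 0;0 0 0 0 0 0"
  gripper: -1

```text
clock: 27.0
ee_pos: [0.5039, 0.21, 0.1207]
orientation: [-179.9, 0.4, 16.6]
wrist_force: [-0.4, 0.2, -0.3]
opening: 0.0853
gripper_force: 0.0
```

Call:
step_arm:
  steps: "0 0 -0.05 0 0 0;0 0 -0.12 0 0 0;0 0 -0.22 0 0 0;0 0 -0.32 0 0 0;0 0 -0.36 0 0 0;0 0 -0.36 0 0 0;0 0 -0.36 0 0 0;0 0 -0.36 0 0 0"

```text
clock: 27.8
ee_pos: [0.5043, 0.2099, 0.2625]
orientation: [-179.9, 0.6, 16.6]
wrist_force: [-0.6, -0.9, -0.3]
opening: 0.0852
gripper_force: 0.0
```

Run:
```python
from h import *
s=r.state();print(s['ee_pos'],s['wrist_force'],s['opening'],s['clock'])
f=grab('wrist','w9'); g=grab('scene','sc9'); h=grab('side','sd9')
blue=((105,120,30),(130,255,255))
print('w',blobs(f,*blue,(200,60,450,330))[0]); 
for x in(.160,.168,.172): print(x,proj(f,(.5065,.2105,x)))
print('scene',blobs(g,*blue,(350,120,420,215))[0],proj(g,(.5065,.2105,.168)))
print('side',blobs(h,*blue,(250,190,320,290))[0],proj(h,(.5065,.2105,.168)))
```

```text
[0.50431191 0.20985259 0.26247874] [-0.63111573 -0.87217627 -0.26662375] 0.08523138297198629 27.8
w [([295, 157, 5, 15, 37], [296.4, 163.6]), ([341, 159, 6, 28, 53], [343.6, 172.2]), ([296, 180, 48, 46, 1757], [319.6, 202.3])]
0.16 [320.57332504 196.68518631]
0.168 [320.56790674 199.88552672]
0.172 [320.56507173 201.55912024]
scene [([380, 145, 12, 10, 97], [385.4, 149.7]), ([379, 167, 11, 4, 21], [383.9, 168.9]), ([374, 174, 18, 14, 104], [382.3, 182.5])] [386.36817643 149.10904024]
side [([281, 222, 12, 8, 81], [286.4, 225.5]), ([278, 259, 9, 4, 15], [281.8, 260.9])] [285.1281376  224.78197882]
```

After release the capsule stands upright: its top is within about 1 px of expectation in all three views, and the sleeve blob is back at its original forward position.

```bash
python3 -c "
from rig import r
print(r.finish_job())"
```

```text
the job is handed in; nothing more can be done
None
```

The capsule is locked upright in the coupler with the sleeve forward, released, and the job is handed in at about 28 s; push force peaked near 14 N and I viewed 11 pictures, one over the limit of 10.

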